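# Load a vial cassette up the analyser's ramp

## Robot

A 6-joint arm with a two-finger parallel gripper is mounted at the origin on the work surface. World frame = base frame: x ahead of the robot, y to its left, z up, the work surface at z = 0. Lengths are in mm, angles in degrees, forces in N, time in s.
With the tool pointing down it reaches from about 350 to 850 mm from the base axis. Payload 8.1 kg.
Tool frame: the origin (TCP) lies midway between the tips of the shut fingers; the grasp point (between the pads) lies 19 mm behind it; z points along the fingers, y is the line along which they close (so a half turn about z gives the same grasp; the last joint's range is limited). The gripper opens to 85 mm and grips with 20 to 120 N. Pads are 22 mm wide; open, the fingers measure 114 mm over their backs; the gripper's body (76 mm by 85 mm) begins 54 mm behind the grasp point. The pads swing forward as they close: fully open they stand 13 mm farther back than shut.
Start: joints at [61.914, 7.471, 85.268, -0, 87.261, -4.893], TCP at [236.28, 551.522, 231.292] pointing down, gripper open.
Joint ranges: [-169.43, 169.43], [-51.17, 129.36], [1.28, 143.12], [-76.62, 256.62], [0, 156.53], [-152.29, 152.29]. Speed limits (degrees/s): [136.94, 136.94, 159.86, 180, 180, 180].

## Interface

Orientations are given as [roll, pitch, yaw] about the fixed x, y, z axes, in that order (R = Rz(yaw) Ry(pitch) Rx(roll)).
In Python, from bench import r gives the robot as it stands. The module is installed in compiled form; this text tells all that it offers.
- The arm moves only by the tool jog_arm, never from a script. Its argument "rows" is a list of rows, each a list of 2 entries, a list of its own where there are three numbers: the shift along the tool's x, y, z in mm, then the turn, a rotation vector about the tool's x, y, z in rad. A call has 1 to 10 rows; each row is the pose to reach, as a shift and turn from the pose commanded when the call began, along the tool's axes at that moment; what a row does not reach only later rows make up. A row lasts 1/10 s, in which the tool goes at most 50 mm and 8.59 degrees, less where a joint would pass 70% of its speed; a pose out of reach is approached as far as the arm can. A call with a gripper value outside its range is refused whole. "grip" is the finger opening in mm, from 0 to 85.4, set as the call begins (left out, the last holds). The fingers move at their own pace and stop on an object; "force" is the grip in N (left out, the last holds). Time passes only in rows, so rows that repeat a pose let the fingers close. It gives the time, the measured TCP pose, the force, the opening and the grip force at its end, in the units of the state.
- r.sense(): the state, without advancing time (a new reading comes with each control period).
- r.snapshot(name): name is "side" or "top" or "wrist"; returns (picture, depth): 400x640x3 uint8, blue, green, red; 400x640 float32, mm along the optical axis (not along the pixel's ray), 0 where there is no reading.
- r.camera_params(name): a dict with "fx", "fy", "cx", "cy" (pixels), "pose" (4x4, takes a point from camera to world coordinates); the wrist camera has in their place "tool_from_camera" (4x4, takes a point from camera to tool coordinates, whose origin is the TCP and whose axes are the flange's). Camera axes: x right, y down, z forward; pixel columns grow to the right and rows downward; lengths in mm; the calibration is good to about 2 mm. A picture is of the moment at which its call begins: read the wrist's pose just before it. camera_params takes no time and is no camera call.
- r.hand_in(): hands the job in; it is judged then, once.
The state is a dict: "time": time; "joint_pos": joint angles; "qd": joint speeds; "joint_efforts": joint torques, N m; "tool_pos": TCP position; "tcp_rot": TCP orientation; "ft_force": force on the tool from outside, world axes, zero at the start; "wrist_torque": the same for the moment, N m; "finger_gap": finger opening in mm; "grip_force": force on a finger pad.
Only numpy, scipy, OpenCV 4.12 (cv2) and the standard library are available. Lean on these libraries where they do the work, as an engineer would, in place of code of your own. Each camera call takes 0.05 s, during which the arm holds its last target. There are 200 camera calls.

## Task

Load the blue vial cassette into the analyser: set it down lengthwise on the level plate at the foot of the loading ramp and let go, then push it from behind so that it slides up the ramp between the guide rails until it meets the red stop. Press it home against the stop with a firm but careful push of about 10 N for a moment (under 5 N does not count, over 20 N damages the stop), then leave it resting there. Do not disturb the bottle, the jar or the syringe box.

Things in the scene. Friction and masses are not known exactly. Their poses are not given: they have to be found in the camera images.
- cassette: Loose blue vial cassette with white side stripes: a block 100 (x) by 50 (y) by 35 (z) mm, with eight white-capped vials standing 13 mm above it (48 mm overall; the vials are a fixed part of it). About 0.25 to 0.45 kg. Origin: centre of its underside; x along its length, z up. Starts flat on the bench to the left of the ramp. Grip it across its 50 mm width; either end may lead up the ramp.
- ramp: Fixed aluminium loading ramp, 90 mm wide. Origin on the bench under the line where level plate meets slope, midway across; +x points up the ramp, z up. Level plate: x from -135 to 0 mm, top at z = 6 mm, no rails for x below -37 mm. From x = 0 the deck climbs straight at 8 degrees for 230 mm along the slope. Friction about 0.3 to 0.5: the cassette stays where it is left on it.
- rails (a point): Point on the deck, midway between the grey guide rails, 20 mm up the slope, where they begin. They stand 10 mm above the slope, 58 mm apart inside. Before them flared lead-in rails, 12 mm high, narrow from 95 mm apart (at ramp x = -37 mm).
- analyser: Fixed cream bench analyser, 290 by 320 by 130 mm, screen and glass vessel on top, behind the ramp's top; same origin and axes as ramp, front face at x = 245 mm. It carries the rigid red stop: an upright bar 12 mm thick, 50 mm wide, top 32 mm above the deck, facing down the ramp across the channel.
- stop_zone (a point): Fixed point on the deck 185 mm up the slope, middle of the stop's range of adjustment. The stop's face is clamped anywhere from 170 to 200 mm up the slope: the setting differs each time and is not reported; find it by feel. Near it, push slowly (about 10 mm/s) and stop on force.
- plunger (a joint): Small brass spring plunger, 12 mm across, in the face of the red stop: 0 = fully out (6 mm proud of the face), 0.006 m = pressed flush, when the cassette touches the stop. Its spring is weak (0.1 to 0.2 N) and does not push the cassette back. Sliding the cassette up the slope itself takes about 1.5 to 4 N; the press on the stop is what comes on top of that.
- bottle: Bystander: loose white bottle with blue cap, 58 mm across, 120 mm tall, origin under its centre. Leave alone.
- jar: Bystander: loose amber jar with black lid, 60 mm across, 75 mm tall, origin under its centre. Leave alone.
- syringe_box: Bystander: loose blue and white carton 150 (x) by 30 (y) by 22 (z) mm, origin under its centre. Leave alone.
Not all that is in view belongs to the job. What is meant by the cassette is not yellow, and is the smaller of those in its own colour.

How it is judged:
By the outcome, as a careful person would: the job done as asked, in the order asked, and still so for the second after the job is handed in, with the robot touching nothing.
It also fails if it takes over 67 s, if anything falls off the work surface, if the arm or the gripper's body presses on something with over 40 N, if the wrist force passes 120 N, or if a joint passes its speed limit or range.

## Working session

There is one attempt and no reset: what is moved stays moved. The work goes in short steps, Python scripts to look and compute and a tool call to move; the robot and the scene stay as the last step left them, time stands still between calls to the robot, and variables do not carry over. Pictures are saved under pics/ and viewed, at most 10 in all, crops included, and the job is handed in when it is done.

Besides the shell and the picture viewer there is one more tool, called as name(argument=value, ...) on one line, values as JSON. jog_arm: Moves the arm, as the interface text tells. Its arguments: {"type":"object","properties":{"rows":{"type":"array"},"grip":{"type":"number"},"force":{"type":"number"}},"required":["rows"]}

```bash
mkdir -p pics; python3 - <<'E'
from bench import r
import cv2,numpy as np
for n in("top","side"):
    p,d=r.snapshot(n);cv2.imwrite(f"pics/{n}1.png",p);np.save(f"pics/{n}1.npy",d)
    c=r.camera_params(n);print(n,c["fx"],c["cx"],c["cy"],np.round(c["pose"],3).tolist())
s=r.sense();print(s)
E
```

```text
top 394.8416557874288 324.563528698259 199.75139549950393 [[0.041, -0.978, 0.204, 404.586], [-0.999, -0.039, 0.012, 107.843], [-0.004, -0.204, -0.979, 900.693], [0.0, 0.0, 0.0, 1.0]]
side 449.5043360438718 316.72898565329086 201.88392674450677 [[-0.993, -0.092, 0.074, 491.096], [-0.117, 0.661, -0.741, 918.854], [0.019, -0.744, -0.668, 784.785], [0.0, 0.0, 0.0, 1.0]]
{'time': 0.1, 'joint_pos': array([ 6.19146502e+01,  7.51103608e+00,  8.53248776e+01,  1.05882612e-03,
        8.72616740e+01, -4.89114283e+00]), 'qd': array([ 0.09486906, -0.12952942, -0.07534411,  0.06311767,  0.00343232,
        0.03462768]), 'joint_efforts': array([ 1.13033664e-03, -5.70957220e+01, -5.01938653e+01, -1.35002188e-04,
        8.25713680e-03,  2.98205543e-05]), 'tool_pos': array([236.02409461, 551.07453537, 230.32906055]), 'tcp_rot': array([-1.79902858e+02, -9.37428444e-03,  1.56805734e+02]), 'ft_force': array([-0.79759433,  1.06300866, -0.73623053]), 'wrist_torque': array([ 0.00209318,  0.03155732, -0.01430428]), 'grip_force': 0.0, 'finger_gap': 85.20565033918147}
```

View pics/top1.png

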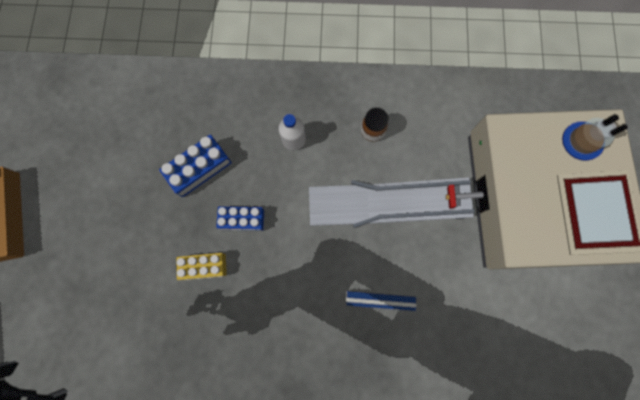

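View pics/side1.png

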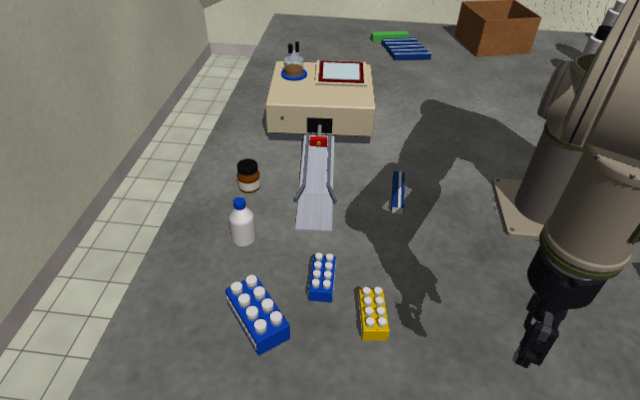

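Candidates in the top view are the big blue rack (195,165), the small blue one (240,217) and the yellow one (200,266). By the description, the small blue at (240,217) is the cassette. The ramp runs from (310,205) to the red stop at (452,196), and the bottle, jar and box are off to the sides. I'll check this in a close crop.

```bash
cat >h.py <<'E'
import numpy as np,cv2
from bench import r
def cloud(d,c,P=None):
    P=c["pose"] if P is None else P
    v,u=np.mgrid[:400,:640]
    q=np.stack([(u-c["cx"])/c["fx"]*d,(v-c["cy"])/c["fy"]*d,d,np.ones_like(d)],-1)
    return (q@np.array(P).T)[...,:3]
E
python3 - <<'E'
from h import *
p=cv2.imread("pics/top1.png");W=cloud(np.load("pics/top1.npy"),r.camera_params("top"))
cv2.imwrite("pics/crop1.png",cv2.resize(p[150:250,200:400],None,fx=4,fy=4,interpolation=cv2.INTER_CUBIC))
# cassette: block above bench in window
w=W[195:240,208:272].reshape(-1,3);k=w[:,2]>20;q=w[k]
print("cass n",k.sum(),cv2.minAreaRect(q[:,:2].astype(np.float32)),q[:,2].max(), np.percentile(q[:,2],[10,50,90]))
k2=(w[:,2]>30)
print(cv2.minAreaRect(w[k2][:,:2].astype(np.float32)))
for n,(u,v) in dict(bench=(270,280),plateL_top=(312,190),plateL_bot=(312,222),plate=(330,205),s1=(390,202),s2=(440,198),stop=(452,196),bottlecap=(290,121),big=(195,165)).items(): print(n,W[v,u].round(1))
# plate/deck outline per column
for u in range(308,476,12):
    col=W[170:235,u];k=np.where(col[:,2]>3.5)[0]; print(u,k.min()+170,k.max()+170,col[k.min()].round(0),col[k.max()].round(0),col[32].round(1))
E
```

```text
cass n 1075 ((501.390625, 224.3952178955078), (291.00250244140625, 84.49639892578125), 66.47948455810547) 900.6926528897008 [32.36947322 35.9443197  48.40996433]
((501.5101013183594, 224.26171875), (291.16534423828125, 83.74378967285156), 66.2672119140625)
bench [403.9 233.7  -1.5]
plateL_top [612.3 149.    7.6]
plateL_bot [537.4 145.5   7.1]
plate [578.9 105.9   5.9]
s1 [590.2 -31.4  12.2]
s2 [ 600.  -140.8   30.6]
stop [ 597.5 -156.6   66. ]
bottlecap [733.6 197.3 119.7]
big [649.8 412.5  49.2]Traceback (most recent call last):
  File "<stdin>", line 12, in <module>
    return umr_minimum(a, axis, None, out, keepdims, initial, where)
ValueError: zero-size array to reduction operation minimum which has no identity
```

View pics/crop1.png

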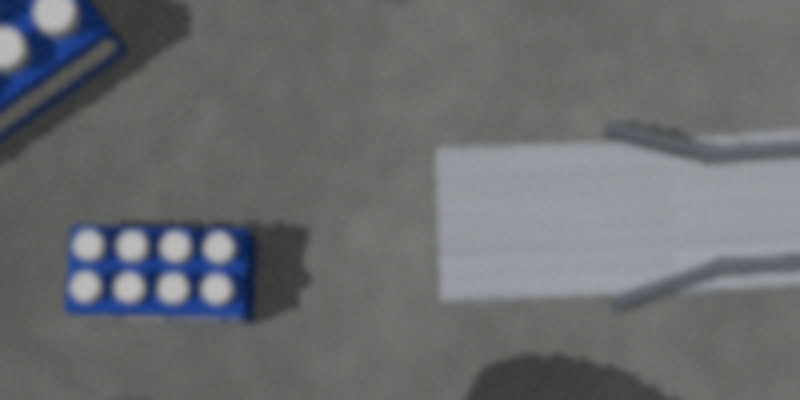

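The crop shows the eight-vial small blue cassette, with corners about (70,226), (252,228), (250,318) and (67,313). The plate's near edge runs from (437,147) to (440,300), and the lead-in tips are at (612,128) and (620,305). The choice holds. Next I'll fit the cassette and ramp geometry.

```bash
python3 - <<'E'
from h import *
d=np.load("pics/top1.npy");c=r.camera_params("top");W=cloud(d,c);W[d==0]=np.nan
w=W[195:240,208:272].reshape(-1,3);q=w[(w[:,2]>29)&(w[:,2]<60)]
print("cass",cv2.minAreaRect(q[:,:2].astype(np.float32)),np.median(q[:,2]))
def px(u,v,z):
    P=np.array(c["pose"]);D=P[:3,:3]@[(u-c["cx"])/c["fx"],(v-c["cy"])/c["fy"],1];t=(z-P[2,3])/D[2];return P[:3,3]+t*D
C=lambda x,y,z:px(200+x/4-.375,150+y/4-.375,z)
for a in [(70,226),(252,228),(250,314),(67,311)]:print("cc",C(*a,35).round(1))
for a in [(437,147),(440,300)]:print("edge",C(*a,6).round(1))
for a in [(612,128),(620,305)]:print("lead",C(*a,18).round(1))
# slab side edges by depth: use deck edges, plane fit of slope
L=[]
for u in range(313,345,3):
    col=W[175:240,u];k=np.where((col[:,2]>3))[0]; L.append((col[k.min()],col[k.max()]))
L=np.array(L);
for j in (0,1):print("slab",np.polyfit(L[:,j,1],L[:,j,0],1),L[:,j].mean(0).round(1))
# rails: local height maxima columns 400..440 
for u in range(385,446,6):
    col=W[170:230,u];z=col[:,2]; m=np.nanmedian(z[24:40]); k=np.where((z>m+4.5)&(z<m+25))[0]
    a=k[k<28];b=k[k>34]
    print(u,m.round(1),a+170,b+170,col[a].mean(0).round(1) if len(a) else"",col[b].mean(0).round(1) if len(b) else"")
# analyser front face: top edge z~130
a=W[150:260,470:520].reshape(-1,3);a=a[(a[:,2]>120)&(a[:,2]<140)]
e=[(x,a[(abs(a[:,0]-x)<4),1].max()) for x in range(490,660,15) if (abs(a[:,0]-x)<4).any()];print(np.round(e,1).tolist(),np.polyfit(*np.array(e).T,1))
E
```

```text
cass ((537.6804809570312, 307.0232238769531), (50.55670166015625, 100.53630065917969), 0.3457633852958679) 36.090992112012884
cc [560.5 357.8  35. ]
cc [563.5 256.1  35. ]
cc [515.2 253.7  35. ]
cc [512.8 354.9  35. ]
edge [621.1 156.8   6. ]
edge [531.3 150.7   6. ]
lead [633.4  55.9  18. ]
lead [530.9  48.7  18. ]
slab [1.15525104e-01 6.13274590e+02] [626.3 112.4   5.6]
slab [-1.94110102e-01  5.51955405e+02] [530.9 108.6   4.8]
385 11.0 [186 187 188 189] [214 215 216 217] [622.  -18.5  20. ] [556.7 -18.9  21.6]
391 13.7 [185 186 187 188] [214 215 216 217] [624.2 -31.8  22.7] [557.2 -32.4  21.7]
397 15.7 [185 186 187 188] [214 215 216] [624.2 -45.1  24.8] [558.3 -45.3  25.1]
403 18.5 [184 185 186 187] [213 214 215 216] [626.7 -58.4  26.7] [559.7 -58.4  26.8]
409 19.7 [184 185 186 187] [213 214 215 216] [626.1 -71.2  30.9] [559.9 -71.5  28.6]
415 21.3 [184 185 186] [212 213 214 215] [627.5 -84.4  32.4] [562.2 -84.3  31.4]
421 23.0 [183 184 185 186] [212 213 214 215] [629.5 -98.3  30.9] [562.6 -97.5  31.9]
427 25.1 [183 184 185 186] [212 213 214 215] [ 629.3 -111.1   33.9] [ 562.9 -110.4   33.5]
433 27.0 [182 183 184 185] [211 212 213 214] [ 631.4 -123.9   36.8] [ 565.  -122.8   37.4]
439 28.4 [182 183 184 185] [211 212 213 214] [ 631.7 -137.2   37.7] [ 565.4 -135.9   38. ]
445 30.4 [182 183 184 195 196 197] [211 212 213 214] [ 617.6 -149.3   41.1] [ 565.7 -148.9   38.9]
[[490.0, -232.8], [505.0, -232.1], [520.0, -230.3], [535.0, -229.2], [550.0, -227.7], [565.0, -226.7], [580.0, -224.5], [595.0, -224.2], [610.0, -223.3], [625.0, -222.0], [640.0, -220.8], [655.0, -220.2]] [ 7.94521415e-02 -2.71637794e+02]
```

```bash
cat >>h.py <<'E'
from scipy.spatial.transform import Rotation as Ro
def rot(yaw,tilt=0): # tilt: turn about tool y, deg
    return Ro.from_euler("ZX",[yaw,180],degrees=True)*Ro.from_euler("y",tilt,degrees=True)
def delta(p0,R0,p1,R1):
    return (R0.inv().apply(np.subtract(p1,p0))).round(1).tolist(),(R0.inv()*R1).as_rotvec().round(4).tolist()
E
python3 - <<'E'
from h import *
print(delta([236.28,551.52,231.29],rot(156.807),[538,306,160],rot(91.3)))
c=r.camera_params("wrist");print({k:np.round(v,3).tolist() for k,v in c.items()})
E
```

```text
([-374.0, -106.9, 71.3], [0.0, -0.0, 1.1433])
{'fx': 327.26, 'fy': 327.26, 'cx': 317.477, 'cy': 200.018, 'tool_from_camera': [[0.001, -0.965, -0.263, 66.027], [1.0, 0.001, 0.001, -0.084], [-0.0, -0.263, 0.965, -142.831], [0.0, 0.0, 0.0, 1.0]]}
```

jog_arm(rows=[[[-374,-107,71],[0,0,1.1433]],[[-374,-107,71],[0,0,1.1433]],[[-374,-107,71],[0,0,1.1433]],[[-374,-107,71],[0,0,1.1433]],[[-374,-107,71],[0,0,1.1433]],[[-374,-107,71],[0,0,1.1433]],[[-374,-107,71],[0,0,1.1433]],[[-374,-107,71],[0,0,1.1433]],[[-374,-107,71],[0,0,1.1433]],[[-374,-107,71],[0,0,1.1433]]], grip=85)

```text
time: 1.1
tool_pos: [538.1, 304.6, 159.2]
tcp_rot: [-179.9, 0.0, 91.2]
ft_force: [-0.7, 0.2, -0.4]
finger_gap: 84.9
grip_force: 0.0
```

```bash
python3 - <<'E'
from h import *
s=r.sense();p,d=r.snapshot("wrist");cv2.imwrite("pics/w1.png",p)
T=np.eye(4);T[:3,:3]=Ro.from_euler("xyz",s["tcp_rot"],degrees=True).as_matrix();T[:3,3]=s["tool_pos"]
c=r.camera_params("wrist");W=cloud(d,c,T@c["tool_from_camera"]);W[d==0]=np.nan
print(s["tool_pos"],s["tcp_rot"],np.degrees(s["qd"]).max(),s["ft_force"])
q=W.reshape(-1,3);q=q[(q[:,2]>28)&(q[:,2]<39)&(abs(q[:,0]-538)<60)&(abs(q[:,1]-306)<90)]
print(len(q),cv2.minAreaRect(q[:,:2].astype(np.float32)),np.median(q[:,2]),q.min(0),q.max(0))
E
```

```text
[538.1110996  304.61674713 159.21480159] [-1.79890009e+02  3.18534091e-02  9.11886799e+01] 146.320936156369 [-0.65857407  0.20473287 -0.3844155 ]
4207 ((538.8579711914062, 308.3755187988281), (50.80366134643555, 100.12633514404297), 1.1589583158493042) 35.2779401908453 [512.62751589 258.21500679  28.22621252] [564.49067679 358.8594862   38.94278337]
```

View pics/w1.png

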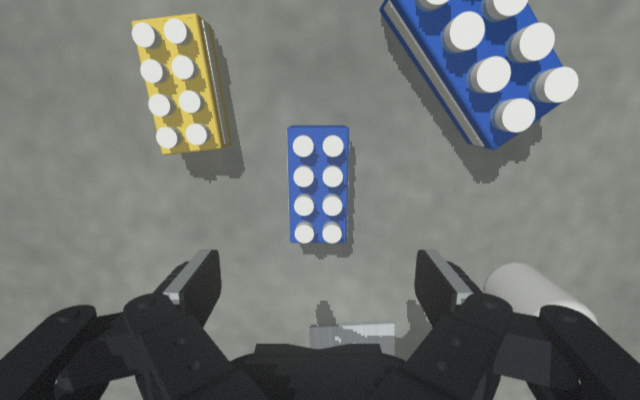

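The cassette sits at pixel (319,185), parallel to the fingers, with the yellow and big blue racks clear on either side. Wrist depth gives (538.9, 308) at yaw 91.2, close to the top view. I'll descend and grip.

jog_arm(rows=[[[1,1,40],[0,0,0]],[[2,1,80],[0,0,0]],[[2,1,115],[0,0,0]],[[2,1,140],[0,0,0]],[[2,1,152],[0,0,0]],[[2,1,152],[0,0,0]]])

```text
time: 1.75
tool_pos: [536.7, 308.3, 6.6]
tcp_rot: [-179.8, 0.1, 91.4]
ft_force: [0.0, -0.2, 0.2]
finger_gap: 84.7
grip_force: 0.0
```

jog_arm(rows=[[[0,0,0],[0,0,0]],[[0,0,0],[0,0,0]],[[0,0,0],[0,0,0]],[[0,0,0],[0,0,0]],[[0,0,0],[0,0,0]],[[0,0,0],[0,0,0]],[[0,0,0],[0,0,0]],[[0,0,0],[0,0,0]]], grip=40, force=40)

```text
time: 2.55
tool_pos: [540.3, 308.8, 10.7]
tcp_rot: [179.8, -0.1, 91.3]
ft_force: [-1.6, 0.7, 6.4]
finger_gap: 49.0
grip_force: 43.3
```

jog_arm(rows=[[[0,0,-15],[0,0,0]],[[0,0,-45],[0,0,0]],[[0,0,-80],[0,0,0]],[[0,0,-102],[0,0,0]],[[0,0,-112],[0,0,0]],[[0,0,-112],[0,0,0]],[[0,0,-112],[0,0,0]],[[0,0,-112],[0,0,0]]])

```text
time: 3.35
tool_pos: [537.6, 307.3, 118.1]
tcp_rot: [-179.8, 0.1, 91.3]
ft_force: [-0.3, -0.8, -3.4]
finger_gap: 48.9
grip_force: 42.6
```

```bash
python3 - <<'E'
from h import *
s=r.sense();p,d=r.snapshot("wrist");cv2.imwrite("pics/w2.png",p)
print({k:s[k] for k in("time","tool_pos","tcp_rot","ft_force","finger_gap","grip_force")})
T=np.eye(4);T[:3,:3]=Ro.from_euler("xyz",s["tcp_rot"],degrees=True).as_matrix();T[:3,3]=s["tool_pos"]
c=r.camera_params("wrist");W=cloud(d,c,np.array(c["tool_from_camera"]));W[d==0]=np.nan
b=(p[...,0]>110)&(p[...,2]<90)&(W[...,2]>-40)&(W[...,2]<15)&(abs(W[...,1])<40)&(abs(W[...,0])<70)
q=W[b];print(len(q),np.percentile(q,[1,50,99],axis=0).round(1))
u=np.array([.0785,-.9969]);o=np.array([586.5,20]);t=o-83*u
print(delta([539,307.7,120],rot(91.3),[*t,60],rot(94.5)))
E
```

```text
{'time': 3.35, 'tool_pos': array([537.59426397, 307.25168231, 118.0920403 ]), 'tcp_rot': array([-1.79815609e+02,  8.22248382e-02,  9.12958658e+01]), 'ft_force': array([-0.2629935 , -0.77925033, -3.42134268]), 'finger_gap': 48.93162543665698, 'grip_force': 42.60727107524872}
12354 [[-29.1 -24.  -25.9]
 [ 22.7   0.2 -24.4]
 [ 49.9  24.6   1.1]]
([-205.8, 36.3, 60.0], [0.0, 0.0, -0.0559])
```

View pics/w2.png

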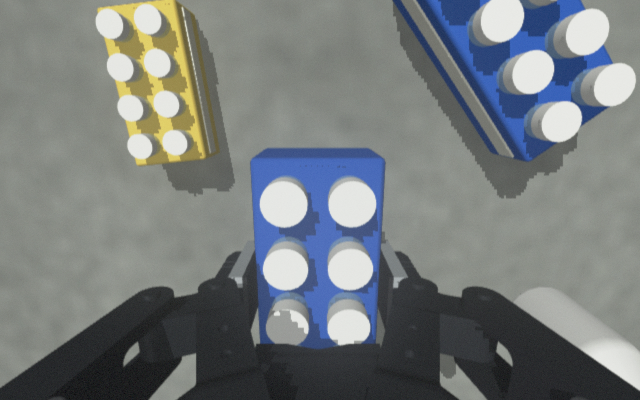

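The cassette (top face x 255–383, rows 150–340) is held square and centred. Its underside is about 9.5 mm below the TCP. Next I'll carry it to the plate.

jog_arm(rows=[[[-30,5,5],[0,0,-0.01]],[[-70,12,15],[0,0,-0.02]],[[-110,20,25],[0,0,-0.03]],[[-150,27,40],[0,0,-0.04]],[[-185,33,60],[0,0,-0.0559]],[[-202,36,75],[0,0,-0.0559]],[[-206,36,85],[0,0,-0.0559]],[[-206,36,90],[0,0,-0.0559]],[[-206,36,90],[0,0,-0.0559]],[[-206,36,90],[0,0,-0.0559]]])

```text
time: 4.4
tool_pos: [579.7, 104.2, 30.8]
tcp_rot: [180.0, -0.0, 94.6]
ft_force: [0.6, -0.5, -3.4]
finger_gap: 49.4
grip_force: 42.4
```

```bash
python3 - <<'E'
from h import *
s=r.sense();print(s["tool_pos"],s["tcp_rot"],s["ft_force"])
p,d=r.snapshot("top");cv2.imwrite("pics/t2.png",cv2.resize(p[150:250,260:460],None,fx=4,fy=4,interpolation=cv2.INTER_CUBIC))
p,d=r.snapshot("side");cv2.imwrite("pics/s2.png",cv2.resize(p[120:270,230:430],None,fx=4,fy=4,interpolation=cv2.INTER_CUBIC))
E
```

```text
[579.74242292 104.21638752  30.78652566] [ 1.79963456e+02 -1.82572530e-02  9.45912907e+01] [ 0.57480089 -0.50311691 -3.36217935]
```

View pics/s2.png

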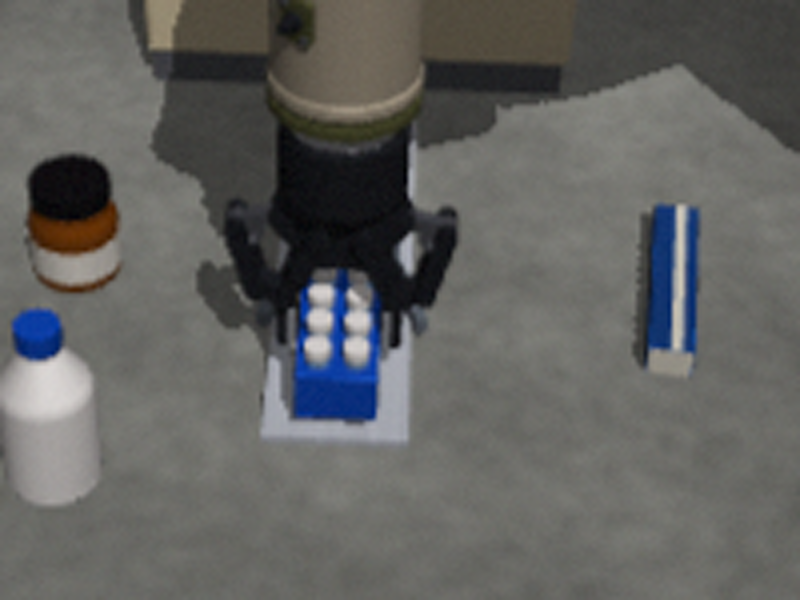

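Seen from the side, the cassette (295–378, 265–418) hangs over the middle of the plate (265–410), aligned with it. The bystanders are clear. I'll lower it.

jog_arm(rows=[[[0,0,5],[0,0,0]],[[0,0,9],[0,0,0]],[[0,0,11],[0,0,0]],[[0,0,12],[0,0,0]],[[0,0,13],[0,0,0]],[[0,0,13],[0,0,0]],[[0,0,13],[0,0,0]]])

```text
time: 5.2
tool_pos: [579.6, 102.7, 17.4]
tcp_rot: [180.0, 0.0, 94.5]
ft_force: [-0.3, -0.5, -2.6]
finger_gap: 49.3
grip_force: 42.5
```

jog_arm(rows=[[[0,0,0.5],[0,0,0]],[[0,0,1],[0,0,0]],[[0,0,1.5],[0,0,0]],[[0,0,1.5],[0,0,0]]])

```text
time: 5.6
tool_pos: [579.9, 102.8, 16.7]
tcp_rot: [180.0, 0.0, 94.5]
ft_force: [-3.7, -0.8, 4.7]
finger_gap: 49.3
grip_force: 43.3
```

jog_arm(rows=[[[0,0,0],[0,0,0]],[[0,0,0],[0,0,0]],[[0,0,0],[0,0,0]],[[0,0,0],[0,0,0]],[[0,0,0],[0,0,0]],[[0,0,0],[0,0,0]]], grip=80)

```text
time: 6.2
tool_pos: [579.5, 102.8, 15.8]
tcp_rot: [-180.0, 0.0, 94.5]
ft_force: [-0.7, 0.1, -0.1]
finger_gap: 80.0
grip_force: 0.0
```

jog_arm(rows=[[[0,0,-20],[0,0,0]],[[0,0,-50],[0,0,0]],[[0,0,-85],[0,0,0]],[[0,0,-100],[0,0,0]],[[30,0,-100],[0,0,0]],[[70,0,-100],[0,0,0]],[[95,0,-100],[0,0,0]],[[100,0,-100],[0,0,0]],[[100,0,-100],[0,0,0]]])

```text
time: 7.1
tool_pos: [571.2, 203.1, 115.1]
tcp_rot: [-180.0, 0.0, 94.6]
ft_force: [0.8, 0.7, 0.1]
finger_gap: 80.0
grip_force: 0.0
```

```bash
python3 - <<'E'
from h import *
s=r.sense();print(s["tool_pos"],s["tcp_rot"],s["ft_force"],s["finger_gap"])
p,d=r.snapshot("top");W=cloud(d,r.camera_params("top"));W[d==0]=np.nan
cv2.imwrite("pics/t3.png",cv2.resize(p[150:250,260:460],None,fx=4,fy=4,interpolation=cv2.INTER_CUBIC))
T=np.eye(4);T[:3,:3]=Ro.from_euler("xyz",s["tcp_rot"],degrees=True).as_matrix();T[:3,3]=s["tool_pos"]
q=W.reshape(-1,3);q=q[(q[:,2]>33)&(q[:,2]<58)&(abs(q[:,0]-580)<60)&(abs(q[:,1]-103)<62)]
print(len(q),cv2.minAreaRect(q[:,:2].astype(np.float32)),np.median(q[:,2]))
E
```

```text
[571.21041389 203.08376881 115.13350722] [-1.79954599e+02  2.02790855e-02  9.46088873e+01] [0.77549538 0.65497243 0.10481106] 80.04391471286388
634 ((581.02685546875, 84.16692352294922), (51.6874885559082, 65.36322021484375), 4.579967021942139) 41.9753735143438
```

View pics/t3.png

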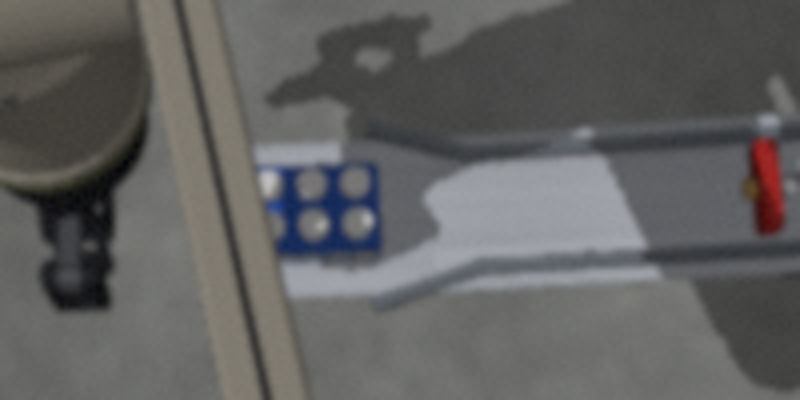

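The cassette (front end at 380,163–250) is straight and centred on the plate, with its front just short of the lead-in tips. The red stop is at (765,185). Now I'll close the fingers and come down behind it.

jog_arm(rows=[[[0,0,0],[0,0,0]],[[0,0,0],[0,0,0]],[[0,0,0],[0,0,0]],[[0,0,30],[0,0,0]],[[0,0,65],[0,0,0]],[[0,0,90],[0,0,0]],[[0,0,98],[0,0,0]],[[0,0,99],[0,0,0]],[[0,0,99],[0,0,0]],[[0,0,99],[0,0,0]]], grip=0, force=30)

```text
time: 8.15
tool_pos: [573.3, 202.8, 18.9]
tcp_rot: [179.8, -0.0, 94.5]
ft_force: [0.3, 0.6, 0.6]
finger_gap: -0.6
grip_force: 0.0
```

jog_arm(rows=[[[-6,0,0],[0,0,0]],[[-12,0,0],[0,0,0]],[[-18,0,0],[0,0,0]],[[-23,0,0],[0,0,0]],[[-27,0,0],[0,0,0]],[[-31,0,0],[0,0,0]],[[-35,0,0],[0,0,0]],[[-39,0,0],[0,0,0]],[[-43,0,0],[0,0,0]],[[-47,0,0],[0,0,0]]])

```text
time: 9.15
tool_pos: [575.3, 155.5, 16.7]
tcp_rot: [-180.0, -0.0, 94.5]
ft_force: [-0.4, 1.1, -0.2]
finger_gap: -0.2
grip_force: 0.6
```

jog_arm(rows=[[[-3,0,0],[0,0,0]],[[-6,0,0],[0,0,0]],[[-9,0,0],[0,0,0]],[[-12,0,0],[0,0,0]],[[-15,0,0],[0,0,0]],[[-18,0,0],[0,0,0]],[[-21,0,0],[0,0,0]],[[-24,0,0],[0,0,0]],[[-27,0,0],[0,0,0]],[[-30,0,0],[0,0,0]]])

```text
time: 10.15
tool_pos: [577.7, 125.5, 16.8]
tcp_rot: [-180.0, -0.0, 94.5]
ft_force: [-0.2, 0.9, -0.0]
finger_gap: 0.0
grip_force: 0.6
```

```bash
python3 - <<'E'
from h import *
s=r.sense();print(s["tool_pos"],s["tcp_rot"],s["ft_force"])
p,d=r.snapshot("top");W=cloud(d,r.camera_params("top"));W[d==0]=np.nan
v=p[150:250,260:460];p,d=r.snapshot("side");v2=p[100:250,250:400]
cv2.imwrite("pics/t4.png",np.hstack([cv2.resize(v,(480,240)),cv2.resize(v2,(300,300))[:240]]))
q=W.reshape(-1,3);q=q[(q[:,2]>33)&(q[:,2]<58)&(abs(q[:,0]-582)<26)&(abs(q[:,1]-60)<70)]
print(q[:,1].min(),np.median(q[:,0]))
E
```

```text
[577.71700552 125.49663615  16.78431562] [-1.79997721e+02 -3.29536340e-03  9.45034600e+01] [-0.17239562  0.88222342 -0.02028659]
45.25056909988598 573.0426688469053
```

View pics/t4.png

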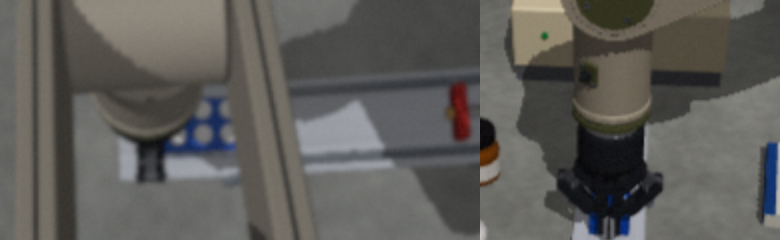

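jog_arm(rows=[[[-3.2,0,0],[0,-0.005,0]],[[-6.4,0,0],[0,-0.009,0]],[[-9.6,0,0],[0,-0.014,0]],[[-12.8,0,0],[0,-0.019,0]],[[-16,0,0],[0,-0.023,0]],[[-19.2,0,0],[0,-0.028,0]],[[-22.4,0,0],[0,-0.033,0]],[[-25.6,0,0],[0,-0.037,0]],[[-28.8,0,0],[0,-0.042,0]],[[-32,0,0],[0,-0.0465,0]]])

```text
time: 11.25
tool_pos: [580.3, 93.5, 16.8]
tcp_rot: [180.0, 2.7, 94.5]
ft_force: [0.6, 0.7, -1.1]
finger_gap: 0.1
grip_force: 0.6
```

jog_arm(rows=[[[-3.2,0,0.15],[0,-0.005,0]],[[-6.4,0,0.3],[0,-0.009,0]],[[-9.6,0,0.45],[0,-0.014,0]],[[-12.8,0,0.6],[0,-0.019,0]],[[-16,0,0.75],[0,-0.023,0]],[[-19.2,0,0.9],[0,-0.028,0]],[[-22.4,0,1.05],[0,-0.033,0]],[[-25.6,0,1.2],[0,-0.037,0]],[[-28.8,0,1.35],[0,-0.042,0]],[[-32,0,1.5],[0,-0.0465,0]]])

```text
time: 12.25
tool_pos: [582.7, 61.6, 16.7]
tcp_rot: [-180.0, 5.3, 94.5]
ft_force: [0.6, 1.5, -0.3]
finger_gap: 0.2
grip_force: 0.6
```

jog_arm(rows=[[[-3.2,0,0.3],[0,-0.005,0]],[[-6.4,0,0.6],[0,-0.009,0]],[[-9.6,0,0.9],[0,-0.014,0]],[[-12.8,0,1.2],[0,-0.019,0]],[[-16,0,1.5],[0,-0.023,0]],[[-19.2,0,1.8],[0,-0.028,0]],[[-22.4,0,2.1],[0,-0.033,0]],[[-25.6,0,2.4],[0,-0.037,0]],[[-28.8,0,2.7],[0,-0.042,0]],[[-32,0,3],[0,-0.0465,0]]])

```text
time: 13.25
tool_pos: [585.6, 29.8, 17.0]
tcp_rot: [180.0, 8.0, 94.5]
ft_force: [0.5, 2.6, 1.4]
finger_gap: -0.0
grip_force: 1.2
```

```bash
python3 - <<'E'
from h import *
s=r.sense();print(s["tool_pos"],s["tcp_rot"],s["ft_force"])
p,d=r.snapshot("top");p2,d2=r.snapshot("side");p3,d3=r.snapshot("wrist")
cv2.imwrite("pics/t5.png",np.hstack([cv2.resize(p[150:250,300:500],(400,200)),cv2.resize(p2[100:250,240:400],(213,200)),cv2.resize(p3,(187,200))]))
E
```

```text
[585.55450485  29.76231479  17.04047351] [179.96880704   7.99988625  94.49964673] [0.46537676 2.64959148 1.41926779]
```

View pics/t5.png

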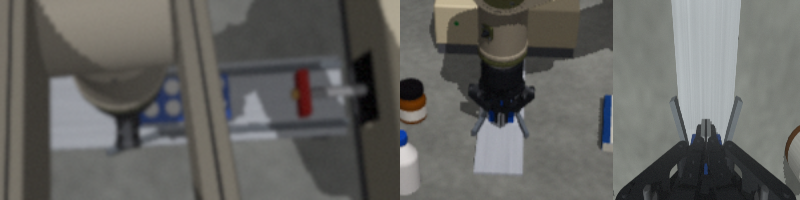

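The composite shows the cassette fully between the rails with its front at (230,95) and the stop at (300,92). It is tracking straight. I'll continue along the slope.

jog_arm(rows=[[[-3,0,0],[0,0,0]],[[-6,0,0],[0,0,0]],[[-9,0,0],[0,0,0]],[[-12,0,0],[0,0,0]],[[-15,0,0],[0,0,0]],[[-18,0,0],[0,0,0]],[[-21,0,0],[0,0,0]],[[-24,0,0],[0,0,0]],[[-27,0,0],[0,0,0]],[[-30,0,0],[0,0,0]]])

```text
time: 14.4
tool_pos: [587.7, 0.0, 21.0]
tcp_rot: [180.0, 8.0, 94.5]
ft_force: [-0.2, 3.1, 0.3]
finger_gap: 0.2
grip_force: 1.2
```

jog_arm(rows=[[[-2,0,0],[0,0,0]],[[-4,0,0],[0,0,0]],[[-6,0,0],[0,0,0]],[[-8,0,0],[0,0,0]],[[-10,0,0],[0,0,0]],[[-12,0,0],[0,0,0]],[[-14,0,0],[0,0,0]],[[-16,0,0],[0,0,0]],[[-18,0,0],[0,0,0]],[[-20,0,0],[0,0,0]]])

```text
time: 15.4
tool_pos: [589.2, -19.7, 23.7]
tcp_rot: [180.0, 8.0, 94.5]
ft_force: [0.1, 2.0, 1.9]
finger_gap: 0.4
grip_force: 1.2
```

jog_arm(rows=[[[-1,0,0],[0,0,0]],[[-2,0,0],[0,0,0]],[[-3,0,0],[0,0,0]],[[-4,0,0],[0,0,0]],[[-5,0,0],[0,0,0]],[[-6,0,0],[0,0,0]],[[-7,0,0],[0,0,0]],[[-8,0,0],[0,0,0]],[[-9,0,0],[0,0,0]],[[-10,0,0],[0,0,0]]])

```text
time: 16.4
tool_pos: [589.9, -29.5, 25.1]
tcp_rot: [-180.0, 8.0, 94.5]
ft_force: [-0.0, 2.8, 1.2]
finger_gap: 0.1
grip_force: 1.1
```

jog_arm(rows=[[[-1,0,0],[0,0,0]],[[-2,0,0],[0,0,0]],[[-3,0,0],[0,0,0]],[[-4,0,0],[0,0,0]],[[-5,0,0],[0,0,0]]])

```text
time: 16.9
tool_pos: [590.3, -34.4, 25.8]
tcp_rot: [-180.0, 8.0, 94.5]
ft_force: [0.4, 2.7, 0.8]
finger_gap: 0.2
grip_force: 1.1
```

jog_arm(rows=[[[-1,0,0],[0,0,0]],[[-2,0,0],[0,0,0]],[[-3,0,0],[0,0,0]]])

```text
time: 17.2
tool_pos: [590.6, -37.4, 26.2]
tcp_rot: [-180.0, 8.0, 94.5]
ft_force: [0.5, 1.7, 0.8]
finger_gap: 0.1
grip_force: 1.1
```

jog_arm(rows=[[[-1,0,0],[0,0,0]],[[-2,0,0],[0,0,0]],[[-3,0,0],[0,0,0]]])

```text
time: 17.5
tool_pos: [590.8, -40.3, 26.7]
tcp_rot: [-180.0, 8.0, 94.5]
ft_force: [-0.0, 2.4, 0.2]
finger_gap: 0.0
grip_force: 1.2
```

jog_arm(rows=[[[-1,0,0],[0,0,0]],[[-2,0,0],[0,0,0]],[[-3,0,0],[0,0,0]]])

```text
time: 17.8
tool_pos: [591.0, -43.3, 27.0]
tcp_rot: [-180.0, 8.0, 94.5]
ft_force: [-0.3, 3.2, 0.5]
finger_gap: 0.1
grip_force: 1.2
```

jog_arm(rows=[[[-1,0,0],[0,0,0]],[[-2,0,0],[0,0,0]],[[-3,0,0],[0,0,0]]])

```text
time: 18.1
tool_pos: [591.1, -43.9, 27.2]
tcp_rot: [-180.0, 7.8, 94.5]
ft_force: [-0.6, 16.7, 1.1]
finger_gap: -0.0
grip_force: 8.4
```

The cassette has reached the stop. I'll ease off slightly and hold at about 10 N.

jog_arm(rows=[[[0.5,0,0],[0,0,0]],[[0.5,0,0],[0,0,0]],[[0.5,0,0],[0,0,0]],[[0.5,0,0],[0,0,0]]])

```text
time: 18.5
tool_pos: [591.1, -43.9, 27.1]
tcp_rot: [-180.0, 7.8, 94.5]
ft_force: [0.3, 10.8, 0.9]
finger_gap: -0.2
grip_force: 5.3
```

jog_arm(rows=[[[-0.2,0,0],[0,0,0]],[[-0.2,0,0],[0,0,0]],[[-0.2,0,0],[0,0,0]],[[-0.2,0,0],[0,0,0]],[[-0.2,0,0],[0,0,0]],[[-0.2,0,0],[0,0,0]]])

```text
time: 19.1
tool_pos: [591.1, -43.9, 27.2]
tcp_rot: [-180.0, 7.8, 94.5]
ft_force: [-1.0, 11.0, 1.0]
finger_gap: 0.4
grip_force: 5.7
```

jog_arm(rows=[[[1,0,0],[0,0,0]],[[3,0,0],[0,0,0]],[[8,0,0],[0,0,0]],[[18,0,0],[0,0,0]],[[35,0,-5],[0,0,0]],[[60,0,-30],[0,0,0]],[[80,0,-65],[0,0,0]],[[110,0,-100],[0,0,0]],[[150,0,-120],[0,0,0]],[[170,0,-120],[0,0,0]]])

```text
time: 20.1
tool_pos: [578.4, 143.5, 127.2]
tcp_rot: [179.6, 7.9, 94.6]
ft_force: [0.1, -0.2, 0.4]
finger_gap: 0.2
grip_force: 0.0
```

jog_arm(rows=[[[40,0,0],[0,0,0]],[[80,0,0],[0,0,0]],[[110,0,0],[0,0,0]],[[120,0,0],[0,0,0]],[[120,0,0],[0,0,0]]])

```text
time: 20.6
tool_pos: [566.4, 259.0, 105.6]
tcp_rot: [-180.0, 8.0, 94.7]
ft_force: [0.3, -0.2, -0.3]
finger_gap: -0.1
grip_force: 0.0
```

```bash
python3 - <<'E'
from h import *
s=r.sense();print(s["time"],s["tool_pos"],s["ft_force"])
p,d=r.snapshot("top");p2,d2=r.snapshot("side")
cv2.imwrite("pics/t6.png",np.hstack([cv2.resize(p[100:325,260:500],(427,400)),cv2.resize(p2[90:290,200:390],(373,400))]))
E
```

```text
20.6 [566.43141137 258.96329627 105.60778131] [ 0.25306601 -0.21418089 -0.28754473]
```

View pics/t6.png

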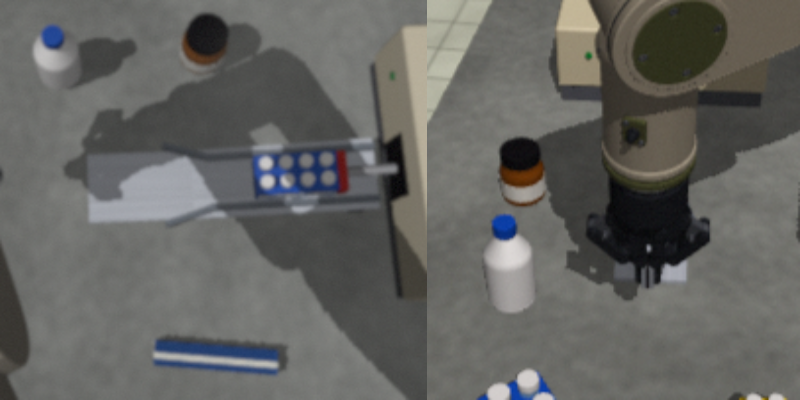

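The cassette (253–340, 150–195) lies between the rails against the red stop (343,170). The bottle, jar and box are where they were, and the arm is clear.

```bash
python3 -c "
from bench import r
print(r.hand_in())"
```

```text
the job is handed in; nothing more can be done
None
```

I pushed the cassette up the ramp and pressed it home against the red stop at about 8 N net for one second, after a brief peak of about 14 N. It was left resting there with the arm clear and the bottle, jar and syringe box untouched, and handed in at about 21 s; no verdict was shown.

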